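# Strip the coffee grinder's cone burr for cleaning

## Task

The coffee grinder stopped in a power cut with its bat toggle still on: first flip the toggle over to the other side (off), so that it cannot start under your fingers. Then unscrew the knurled nut on top of the burr, which has a left-hand thread and so loosens clockwise (do not force it the other way), put it in the small white bowl, and after that lift the cone burr off its shaft and stand it upright on the floor of the steel tray, beside the ring burr that already lies there. Lower both parts into place instead of dropping them, and do not push the espresso cup, the teaspoon or the ring burr about.

Things in the scene. Friction and masses are not known exactly. Their poses are not given: they have to be found in the camera images.
- grinder: Coffee grinder, grey housing, fixed, hopper off. Origin: on the worktop under the vertical burr shaft; -x its front, +y its left. Housing x -135 to +100, y -75 to +75 mm, flat top deck at z = 150. A steel collar (radius 50 inside, 58 outside) stands round the shaft up to z = 163. The gearbox keeps the shaft from turning.
- shaft_seat (a point): Point on the shaft's axis where the burr sits: on the grinder at z = 156 mm; axes as the grinder's. The shaft (diameter 20) ends 58 mm above this point, at z = 214.
- toggle (a joint): Bat toggle on the deck near the front edge, pivot at grinder x = -102, y = 0, z = 153.5 mm. 0 = on, bat leaning 0.3 rad to the grinder's +y; 0.6 = off, leaning 0.3 rad to -y. An over-centre spring holds it at either side and throws it over once past upright (0.3); it takes about 2 N sideways at the tip.
- toggle_tip (a point): The tip of the steel bat: 29 mm from the pivot, about 31 mm above the deck, 8 mm thick at the tip. While on it stands about 9 mm to the grinder's +y side of the pivot, while off 9 mm to the -y side.
- burr_nut: Knurled steel nut, closed top, 36 mm across, 22 high, 140 g. Origin: centre of its underside, z up; at first screwed down on the burr at grinder z = 200 mm. LEFT-HAND thread, 8 mm a turn: clockwise from above it climbs by itself; some 4 rad free it, three quarters of a turn is safe; till then it cannot be pulled off. 1 mm play, little torque, stays put when let go; grip it round the rim with 20 N.
- cone_burr: Steel cone burr, 44 mm high, 200 g, bore 21: plain round neck 28 mm across from 21 to 44 mm above its underside (grip here), below it a toothed skirt widening to 48 mm. Origin: centre of its underside, z up the bore. At the start it sits at grinder z = 156 mm on the shaft, keyed by two dogs 3.5 high, else loose; once the nut is off it lifts straight up and is clear after 58 mm.
- bowl: Small white bowl, loose, 116 mm across, 52 high, 220 g, standing on the worktop to the right of the grinder, before the sink with its wall tap. Origin: centre of its underside.
- bowl_floor (a point): Centre of the bowl's inside floor, 8 mm above the worktop; the flat of the floor is about 60 mm across, the inside of the rim about 100.
- tray: Steel tray, fixed, 220 (x) x 150 (y) x 16 mm high over its rolled rim, inner floor 215 x 145 mm, to the left of the grinder. Origin: centre of its underside. The ring burr lies in its +x half; the -x half is empty.
- tray_floor (a point): Centre of the tray's inner floor, 2.5 mm above the worktop; axes as the tray's.
- ring_burr: Steel ring burr, 62 mm across, 45 mm hole, 14.5 high, 140 g, lying in the tray's +x half. Origin: centre of its underside. A bystander.
- cup: White espresso cup, loose, 62 x 92 x 51 mm, standing between the grinder's front and the tray. Origin: centre of its underside. A bystander.
- spoon: Steel teaspoon, loose, 132 x 26 x 9 mm, lying in front of the tray. Origin: centre of its underside. A bystander.
- nut_dot (a point): Small drilled dot on the nut's flat top, 12.5 mm from its axis, 22 mm above its underside, on the nut's own +x side; at the start it points along the grinder's +x.

How it is judged:
On the way, in this order (a step that is already met when the one before it is completed fails the run):
1. the toggle is flipped over to off, with the nut still tight (value of joint toggle above 0.5 rad and z of burr_nut in the frame of shaft_seat below 0.0465 m), for 0.2 s.
2. the nut is turned about a quarter turn clockwise (its dot within 45 degrees of the grinder's right), still on its thread (y of nut_dot in the frame of shaft_seat below -0.009 m and z of burr_nut in the frame of shaft_seat below 0.05 m and horizontal distance between burr_nut and shaft_seat below 0.004 m), for 0.1 s.
3. the nut is turned about half a turn clockwise (its dot within 45 degrees of the grinder's front), has climbed 1.5 mm or more and is still on its thread (x of nut_dot in the frame of shaft_seat below -0.009 m and z of burr_nut in the frame of shaft_seat between 0.0455 and 0.053 m and horizontal distance between burr_nut and shaft_seat below 0.004 m), for 0.1 s.
4. the nut lies in the bowl, let go, with the burr still on its shaft (horizontal distance between burr_nut and bowl_floor below 0.045 m and z of burr_nut in the frame of bowl_floor below 0.03 m and contact force between the fingers and burr_nut below 0.1 N and distance between cone_burr and shaft_seat below 0.01 m), for 0.2 s.
5. the burr is lifted clear of the shaft (z of cone_burr in the frame of shaft_seat above 0.055 m), for 0.1 s.
At the end, for the whole second after the job is handed in: Toggle off (over 0.5); nut at rest in the bowl (within 45 mm of its centre, under 30 mm above its floor), bowl upright on the worktop; cone burr at rest in the tray, neck up (within 0.12 rad), its foot on the floor (under 4 mm), its centre within 90 x 55 mm of the tray's centre (value of joint toggle above 0.5 rad and horizontal distance between burr_nut and bowl_floor below 0.045 m and z of burr_nut in the frame of bowl_floor below 0.03 m and angle between bowl's own z axis and vertical below 0.2 rad and height (world z) of bowl below 0.006 m and x of cone_burr in the frame of tray_floor between -0.09 and 0.09 m and y of cone_burr in the frame of tray_floor between -0.055 and 0.055 m and z of cone_burr in the frame of tray_floor below 0.004 m and angle between cone_burr's own z axis and vertical below 0.12 rad and linear speed of each of cone_burr, burr_nut below 0.01 m/s); the robot touches nothing.
It fails at once if the cone burr is dropped (falls free faster than 0.45 m/s, about 10 mm) (linear speed of cone_burr above 0.45 m/s and contact force between the fingers and cone_burr below 0.05 N).
It fails at once if the nut is dropped (falls free faster than 0.65 m/s, about 20 mm) (linear speed of burr_nut above 0.65 m/s and contact force between the fingers and burr_nut below 0.05 N).
It fails at once if the nut is forced the wrong way, over 60 degrees anticlockwise (y of nut_dot in the frame of shaft_seat above 0.0108 m and z of burr_nut in the frame of shaft_seat below 0.0455 m and horizontal distance between burr_nut and shaft_seat below 0.004 m).
It fails at once if the espresso cup, the teaspoon or the ring burr is pushed about (over 30 mm) (distance of any of cup, spoon, ring_burr from where it was at the start of the episode above 0.03 m).
It also fails if it takes over 72 s, if anything falls off the work surface, if the arm or the gripper's body presses on something with over 40 N, if the wrist force passes 120 N, or if a joint passes its speed limit or range.

## Robot

A 7-joint arm with a two-finger parallel gripper is mounted at the origin on a cart in front of the work surface, level with it; the furniture and walls round the work are solid. World frame = base frame: x ahead of the robot, y to its left, z up, the work surface at z = 0. Lengths are in m, angles in rad, forces in N, time in s.
With the tool pointing down it reaches from about 0.425 to 0.925 m from the base axis. Payload 6.8 kg.
Tool frame: the origin (TCP) lies where the fingers leave the gripper's body, on its centre line; the fingertips stand 73 mm ahead of it and the grasp point (between the pads) lies 54 mm ahead of it; z points along the fingers, y is the line along which they close (so a half turn about z gives the same grasp; the last joint's range is limited). The gripper opens to 85 mm and grips with 20 to 120 N. Pads are 22 mm wide; open, the fingers measure 114 mm over their backs; the gripper's body (76 mm by 85 mm) begins 54 mm behind the grasp point. The pads swing forward as they close: fully open they stand 13 mm farther back than shut.
Start: joints at [1.214, 0.477, 0.022, 1.555, -0.011, 1.109, -0.083], TCP at [0.166, -0.654, 0.304] pointing down, gripper open.
Joint ranges: [-2.96, 2.96], [-0.34, 2.1], [-1.41, 1.46], [0.24, 2.44], [-1.37, 4.51], [0.17, 1.92], [-2.96, 2.96]. Speed limits (rad/s): [2.39, 2.39, 3.14, 3.14, 3.14, 3.14, 3.14].

## Interface

Orientations are given as a rotation vector (axis times angle).
In Python, from bench import r, cam gives the robot as it stands (r), with the cameras (cam).
- The arm moves only by the shell command python3 drive.py 'ROWS' [OPENING] [FORCE]. ROWS is a JSON list of rows, 1 to 5 of them, each of 6 numbers: dx, dy, dz in m, then a rotation vector rx, ry, rz in rad; each row is the pose to reach, as a shift and turn from the pose commanded when the command began, along the tool's axes at that moment; what a row does not reach only later rows make up. A row lasts 1/10 s, in which the tool goes at most 0.05 m and 0.15 rad, less where a joint would pass 70% of its speed; a pose out of reach is approached as far as the arm can. OPENING is the finger opening in m, set as the command begins (- or left out keeps the last). The fingers move at their own pace and stop on an object; FORCE is the grip in N (left out, the last holds). Time passes only in rows, so rows that do not move let the fingers close. It prints the time, the measured TCP pose, the force, the opening and the grip force at its end. Input that does not fit is refused with a message, and nothing moves.
- r.get_obs(): the state, without advancing time (a new reading comes with each control period).
- cam.grab_frame(name): name is "scene" or "top" or "wrist"; returns (picture, depth): 420x560x3 uint8, blue, green, red; 420x560 float32, m along the optical axis (not along the pixel's ray), 0 where there is no reading.
- cam.camera_info(name): a dict with "camera_matrix" (3x3 intrinsics, pixels), "R" (3x3) and "t" (3): a world point X has camera coordinates R X + t. Camera axes: x right, y down, z forward; pixel columns grow to the right and rows downward; lengths in m; the calibration is good to about 2 mm. The wrist camera is an equidistant fisheye: a pixel r from the principal point sees the ray r / f radians off the axis. A picture is of the moment at which its call begins: read the wrist's pose just before it. camera_info takes no time and is no camera call; for the wrist camera it gives the pose at the moment of the call.
- r.hand_in(): hands the job in; it is judged then, once.
The state is a dict: "clock": time; "joints": joint angles; "qvel": joint speeds; "tau": joint torques, N m; "tcp_pos": TCP position; "orientation": TCP orientation; "contact_force": force on the tool from outside, world axes, zero at the start; "moment": the same for the moment, N m; "grip_width": finger opening in m; "gripper_force": force on a finger pad.
Only numpy, scipy, OpenCV 4.12 (cv2) and the standard library are available. Lean on these libraries where they do the work, as an engineer would, in place of code of your own. Each camera call takes 0.05 s, during which the arm holds its last target. There are 200 camera calls.

## Working session

There is one attempt and no reset: what is moved stays moved. The work goes in short steps, Python scripts to look and compute and a shell command to move; the robot and the scene stay as the last step left them, time stands still between calls to the robot, and variables do not carry over. Pictures are saved under pics/ and viewed, at most 10 in all, crops included, and the job is handed in when it is done.

```bash
ls; mkdir -p pics
python3 - <<'E'
from bench import r, cam
import cv2,numpy as np
o=r.get_obs();print({k:np.round(v,3) for k,v in o.items()})
for n in("scene","top"):
    p,d=cam.grab_frame(n);cv2.imwrite(f"pics/{n}0.png",p);np.save(f"pics/{n}0.npy",d)
    c=cam.camera_info(n);print(n,[np.round(c[k],3).tolist() for k in("camera_matrix","R","t")])
c=cam.camera_info("wrist");print([np.round(c[k],3).tolist() for k in("camera_matrix","R","t")])
E
```

```text
bench.py
drive.py
pics
{'clock': np.float64(0.0), 'joints': array([ 1.214,  0.478,  0.022,  1.556, -0.012,  1.109, -0.083]), 'qvel': array([-0.   ,  0.   , -0.001, -0.001, -0.002,  0.001, -0.   ]), 'tau': array([ 0.0000e+00, -5.9644e+01,  1.6080e+00, -2.8119e+01,  1.2000e-02,
        9.0000e-03,  0.0000e+00]), 'tcp_pos': array([ 0.166, -0.654,  0.303]), 'orientation': array([-3.116e+00, -3.900e-01,  1.000e-03]), 'contact_force': array([-0.091, -0.647, -0.645]), 'moment': array([ 0.016, -0.009,  0.06 ]), 'gripper_force': np.float64(0.0), 'grip_width': np.float64(0.085)}
scene [[[384.867, 0.0, 278.894], [0.0, 384.867, 205.847], [0.0, 0.0, 1.0]], [[-0.662, -0.749, 0.013], [-0.376, 0.317, -0.871], [0.648, -0.582, -0.492]], [0.365, 0.307, 0.634]]
top [[[405.872, 0.0, 281.663], [0.0, 405.872, 207.38], [0.0, 0.0, 1.0]], [[-0.003, -1.0, -0.001], [-0.994, 0.003, -0.106], [0.106, 0.0, -0.994]], [0.068, 0.521, 1.228]]
[[[325.192, 0.0, 277.51], [0.0, 325.192, 206.048], [0.0, 0.0, 1.0]], [[0.247, -0.969, -0.003], [-0.926, -0.237, 0.293], [-0.285, -0.07, -0.956]], [-0.675, -0.04, 0.381]]
```

View pics/scene0.png

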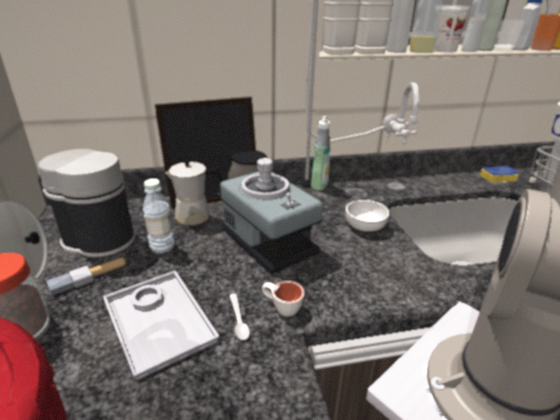

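View pics/top0.png

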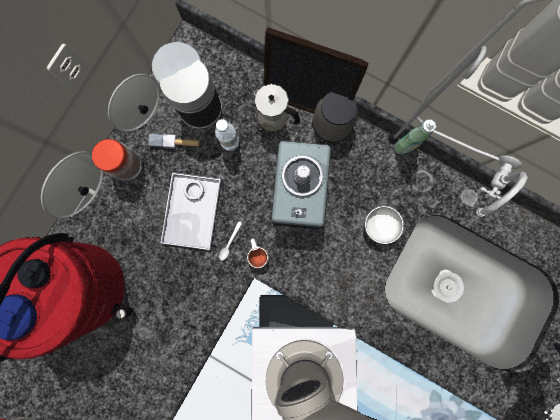

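The scene view shows the grinder at (270,205), with the nut on top at (265,165). The toggle is at (291,201), the bowl at (367,216), the tray at (160,322) and the cup at (288,297).

In the top view the nut is at about (302,175), the toggle at (298,211), the bowl at (384,225), the tray at (191,211) and the ring at (194,190). I'll measure these next.

```bash
cat > h.py <<'E'
from bench import r, cam
import cv2,numpy as np
def cloud(n,d,c=None):
    c=c or cam.camera_info(n);K=c["camera_matrix"];v,u=np.mgrid[:420,:560]
    P=np.stack([(u-K[0,2])/K[0,0]*d,(v-K[1,2])/K[1,1]*d,d],-1)
    W=(P-c["t"])@np.asarray(c["R"]);W[d<=0]=np.nan;return W
def ray(n,uv,z):
    c=cam.camera_info(n);K=np.asarray(c["camera_matrix"]);R=np.asarray(c["R"])
    a=R.T@np.linalg.solve(K,[*uv,1]);o=-R.T@c["t"];return o+a*(z-o[2])/a[2]
E
python3 - <<'E'
from h import *
def rect(P):
    q=P[:,:2].astype(np.float32)*1000
    return cv2.minAreaRect(q)
for n in("top","scene"):
    W=cloud(n,np.load(f"pics/{n}0.npy"));z=W[...,2];I=cv2.imread(f"pics/{n}0.png")
    box=dict(top={"deck":(262,335,135,235),"bowl":(360,408,200,250),"tray":(155,225,165,260),"cup":(240,272,235,272),"nut":(290,315,160,190),"tog":(284,312,200,226)},
      scene={"deck":(215,325,170,250),"bowl":(340,395,195,235),"tray":(100,220,268,375),"cup":(258,308,278,320),"nut":(254,276,155,185),"tog":(278,302,188,212)})[n]
    def sel(k,lo,hi):
        a,b,c,d=box[k];w=W[c:d,a:b].reshape(-1,3);return w[(w[:,2]>lo)&(w[:,2]<hi)]
    a=sel("deck",.14,.157);print(n,"deck",rect(a),np.median(a[:,2]),len(a))
    a=sel("deck",.158,.17);print("collar",cv2.minEnclosingCircle(a[:,:2].astype(np.float32)),np.median(a[:,2]))
    a=sel("nut",.215,.235);print("nuttop",a.mean(0),np.ptp(a,0),np.median(a[:,2]),len(a))
    a=sel("nut",.18,.25);print("nut",a.max(0),a.min(0))
    a=sel("tog",.165,.2);print("tog",len(a),a.mean(0) if len(a) else 0,a[np.argmax(a[:,2])] if len(a) else 0)
    a=sel("bowl",.04,.06);print("bowlrim",cv2.minEnclosingCircle(a[:,:2].astype(np.float32)),a[:,2].max())
    a=sel("tray",.006,.022);print("tray",rect(a),np.percentile(a[:,2],[10,50,95]))
    a=sel("tray",-.01,.006);print("trayfloor",np.median(a[:,2]))
    a=sel("cup",.03,.06);print("cup",a.mean(0),a[:,2].max())
E
```

```text
top deck ((578.055419921875, 11.547821044921875), (149.7338104248047, 233.95362854003906), 84.37792205810547) 0.15003737743716655 3638
collar ((0.5660558342933655, 0.009615597315132618), 0.0863860473036766) 0.16301054809385568
nuttop [0.59506781 0.00979008 0.22135254] [0.03517114 0.03447806 0.01230945] 0.22131250498025903 138
nut [0.61360437 0.02773957 0.22731663] [ 0.57843322 -0.00673849  0.18177722]
tog 11 [0.4945584  0.02612162 0.17935772] [0.49690576 0.02732011 0.1857387 ]
bowlrim ((0.4657596945762634, -0.24222585558891296), 0.05827096477150917) 0.05830196155855265
tray ((511.34649658203125, 352.09002685546875), (213.52963256835938, 297.27777099609375), 89.98445892333984) [0.00643413 0.01357357 0.01958617]
trayfloor 0.0011942098463794308
cup [0.37887964 0.14474763 0.04667333] 0.05662664147288139
scene deck ((616.4404296875, 10.157310485839844), (149.14869689941406, 314.78424072265625), 84.12274169921875) 0.15026915166637875 2356
collar ((0.5701669454574585, 0.015414620749652386), 0.08158282190561295) 0.16289495738856985
nuttop [0.59131115 0.01495216 0.22077841] [0.03059283 0.03243757 0.00761009] 0.2216674993820788 102
nut [0.60830637 0.02954633 0.22349024] [ 0.57688143 -0.00323037  0.18002057]
tog 23 [0.49277091 0.0288097  0.17512585] [0.49222921 0.02904576 0.18258324]
bowlrim ((0.4649007022380829, -0.24068866670131683), 0.059461385011672974) 0.055273497578677507
tray ((559.818603515625, 346.8658447265625), (155.1614227294922, 323.5481262207031), 82.41116333007812) [0.00806041 0.01517325 0.0179817 ]
trayfloor 0.0017388804184167652
cup [0.37228295 0.1430097  0.04264133] 0.05336382914874594
```

Run:
```python
from h import *
T=cv2.imread("pics/top0.png");S=cv2.imread("pics/scene0.png")
a=cv2.resize(T[130:235,255:335],None,fx=5,fy=5,interpolation=2);b=cv2.resize(S[140:245,210:330],None,fx=3.3,fy=5,interpolation=2)
cv2.imwrite("pics/crop1.png",np.hstack([a,b[:525]]))
```

```text
(no output)
```

View pics/crop1.png

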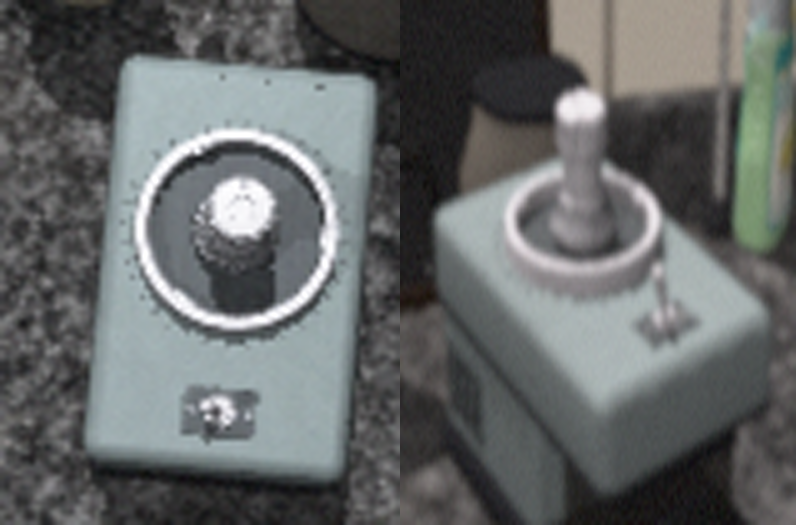

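The crop shows the nut top at crop pixel (240,207), centred in the collar at (236,228). The bat tip is at (220,408), above its plate. In the scene half, the bat leans at (657,270). From the deck rectangle, the grinder yaw is −5.6° and the shaft is at (0.595, 0.010). Next I'll get the tray pose and the heights along the path.

Run:
```python
from h import *
n="top";W=cloud(n,np.load("pics/top0.npy"));I=cv2.imread("pics/top0.png")
hsv=cv2.cvtColor(I,cv2.COLOR_BGR2HSV)
for thr in(140,165):
    m=((hsv[...,2]>thr)&(hsv[...,1]<50)).astype(np.uint8);mm=np.zeros_like(m);mm[165:256,155:226]=m[165:256,155:226]
    cs=max(cv2.findContours(cv2.morphologyEx(mm,cv2.MORPH_CLOSE,np.ones((5,5))),0,2)[0],key=cv2.contourArea)
    P=np.array([ray(n,p[0],.014)[:2]*1000 for p in cs],np.float32);print("tray",cv2.minAreaRect(P))
n="scene";I=cv2.imread("pics/scene0.png");hsv=cv2.cvtColor(I,cv2.COLOR_BGR2HSV)
m=((hsv[...,2]>140)&(hsv[...,1]<50)).astype(np.uint8);mm=np.zeros_like(m);mm[268:380,95:222]=m[268:380,95:222]
cs=max(cv2.findContours(cv2.morphologyEx(mm,cv2.MORPH_CLOSE,np.ones((5,5))),0,2)[0],key=cv2.contourArea)
P=np.array([ray(n,p[0],.014)[:2]*1000 for p in cs],np.float32);print("tray scene",cv2.minAreaRect(P))
a=W[180:202,182:206].reshape(-1,3);a=a[(a[:,2]>.01)&(a[:,2]<.02)];print("ring",cv2.minEnclosingCircle(a[:,:2].astype(np.float32)))
ok=np.isfinite(W[...,2]);H={}
for x0 in np.arange(.3,.95,.1):
    print(round(x0,1),[ (round(float(s.max()),2) if (s:=W[...,2][ok&(abs(W[...,0]-x0)<.05)&(abs(W[...,1]-y0)<.05)]).size else None) for y0 in np.arange(.5,-.61,-.1)])
```

```text
tray ((514.693115234375, 352.2747802734375), (155.23342895507812, 225.81675720214844), 82.10380554199219)
tray ((513.6456298828125, 352.6592102050781), (153.725341796875, 223.33047485351562), 82.10133361816406)
tray scene ((513.6774291992188, 352.7095947265625), (158.73190307617188, 230.46163940429688), 82.02816772460938)
ring ((0.5796735286712646, 0.3438141345977783), 0.0325632318854332)
0.3 [0.29, 0.01, 0.01, 0.05, 0.05, 0.01, 0.01, 0.01, 0.01, -0.17, -0.17, -0.17]
0.4 [0.01, 0.02, 0.02, 0.06, 0.05, 0.01, 0.01, 0.06, 0.06, -0.17, 0.0, 0.01]
0.5 [0.01, 0.02, 0.02, 0.01, 0.16, 0.19, 0.15, 0.06, 0.06, 0.34, 0.35, 0.09]
0.6 [0.16, 0.02, 0.02, 0.01, 0.17, 0.23, 0.16, 0.01, 0.01, 0.01, 0.41, 0.39]
0.7 [0.16, 0.03, 0.16, 0.19, 0.15, 0.17, 0.16, 0.01, 0.73, 0.68, 0.55, None]
0.8 [0.19, 0.23, 0.23, 0.14, 0.18, 0.15, 0.3, 0.64, 0.72, 0.69, None, None]
0.9 [0.51, 0.23, 0.23, 0.01, 0.3, 0.46, 0.55, 0.57, None, None, None, None]
```

```bash
cat >> h.py <<'E'
from scipy.spatial.transform import Rotation as Ro
S=np.array([.5953,.0098]);a=np.radians(-5.62);gx=np.array([np.cos(a),np.sin(a)]);gy=np.array([-gx[1],gx[0]])
def G(x,y,z):return np.r_[S+gx*x+gy*y,z]
def go(T,xdir=None):
    o=r.get_obs();R=Ro.from_rotvec(o["orientation"]).as_matrix()
    print("t",round(float(o["clock"]),2),"tcp",o["tcp_pos"].round(4),"tool delta",(R.T@(np.asarray(T)-o["tcp_pos"])).round(4),"j",o["joints"].round(2),"tilt",(R[:,2]).round(3))
    if xdir is not None: d=R.T@np.r_[xdir,0];print("rz",np.arctan2(d[1],d[0]).round(4))
E
R5(){ :; }
python3 drive.py '[[0.16,-0.19,0,0,0,0],[0.16,-0.19,0,0,0,0],[0.16,-0.19,0,0,0,0],[0.16,-0.19,0,0,0,0],[0.16,-0.19,0,0,0,0]]' 0
python3 drive.py '[[0.16,-0.19,0,0,0,0],[0.16,-0.19,0,0,0,0],[0.16,-0.19,0,0,0,0],[0.16,-0.19,0,0,0,0],[0.16,-0.19,0,0,0,0]]'
python3 drive.py '[[0.16,-0.19,0,0,0,0],[0.16,-0.19,0,0,0,0],[0.16,-0.19,0,0,0,0],[0.16,-0.19,0,0,0,0],[0.16,-0.19,0,0,0,0]]'
python3 -c "
from h import *
go(G(-.102,.045,.32),gx)"
```

```text
clock: 0.6
tcp_pos: [0.275, -0.4284, 0.3036]
orientation: [-3.117, -0.39, 0.0]
contact_force: [1.2, -0.5, -0.6]
grip_width: 0.0124
gripper_force: 0.0
clock: 1.1
tcp_pos: [0.3831, -0.205, 0.3039]
orientation: [3.117, 0.39, -0.0]
contact_force: [1.2, -0.8, -0.1]
grip_width: -0.0001
gripper_force: 0.0
clock: 1.6
tcp_pos: [0.4915, 0.0183, 0.3039]
orientation: [3.117, 0.39, 0.0]
contact_force: [0.9, -0.2, -0.5]
grip_width: -0.0004
gripper_force: 0.0
t 1.6 tcp [0.4915 0.0183 0.3039] tool delta [ 0.0179 -0.0432 -0.0161] j [ 0.26  0.21 -0.49  1.96  0.12  1.   -1.6 ] tilt [ 0. -0. -1.]
rz 0.3468
```

```bash
python3 drive.py '[[0.018,-0.045,0,0,0,0.347],[0.018,-0.045,0,0,0,0.347],[0.018,-0.045,0,0,0,0.347],[0.018,-0.045,0,0,0,0.347]]'
python3 -c "
from h import *
go(G(-.102,.045,.24),gx)
c=cam.camera_info('wrist');np.savez('pics/w1.npz',**{k:np.array(c[k]) for k in('camera_matrix','R','t')})
p,d=cam.grab_frame('wrist');cv2.imwrite('pics/w1.png',p);np.save('pics/w1d.npy',d)
print((-np.array(c['R']).T@c['t']).round(3))"
```

```text
clock: 2.0
tcp_pos: [0.4972, 0.0649, 0.3035]
orientation: [3.138, -0.153, -0.001]
contact_force: [-0.5, -0.9, -0.1]
grip_width: -0.0
gripper_force: 0.0
t 2.0 tcp [0.4972 0.0649 0.3035] tool delta [0.0011 0.0002 0.0635] j [ 0.15  0.23 -0.46  1.94  0.12  1.   -2.04] tilt [-0.001 -0.    -1.   ]
rz 0.0006
[0.572 0.057 0.375]
```

View pics/w1.png

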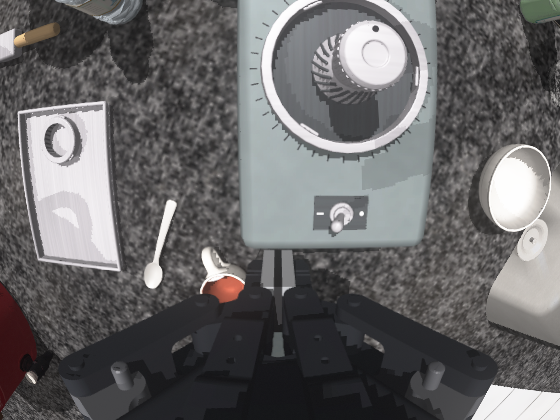

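The wrist view shows the nut top at (374,54), with its dot at (376,29). The bat tip is at about (337,227), the collar centre at (345,68) and the bowl at (516,187). I'll refine these positions with rays.

```bash
cat >> h.py <<'E'
def wray(c,uv,z):
    K=c["camera_matrix"];d=np.array([uv[0]-K[0,2],uv[1]-K[1,2]]);th=np.hypot(*d)/K[0,0]
    v=np.r_[d/np.hypot(*d)*np.sin(th),np.cos(th)];R=np.array(c["R"]);a=R.T@v;o=-R.T@c["t"];return o+a*(z-o[2])/a[2]
E
python3 - <<'E'
from h import *
c=dict(np.load('pics/w1.npz'));I=cv2.imread('pics/w1.png');g=cv2.cvtColor(I,6)
# nut top: bright disc near (374,54)
m=np.zeros_like(g);m[15:95,335:415]=(g[15:95,335:415]>200)*255
m=cv2.morphologyEx(m,cv2.MORPH_OPEN,np.ones((3,3)));cs=max(cv2.findContours(m,0,2)[0],key=cv2.contourArea)
P=np.array([wray(c,p[0],.222)[:2]*1000 for p in cs],np.float32);h=cv2.convexHull(P);print("nut",cv2.fitEllipse(h),cv2.minEnclosingCircle(P),"exp",S)
print("dot",wray(c,(375.5,29),.222),"tip",wray(c,(337,227),.1815),"exp",G(-.102,.009,.18))
# deck mask -> teal
hsv=cv2.cvtColor(I,40);t=cv2.inRange(hsv,(75,15,60),(110,120,220));t[260:]=0
cs=max(cv2.findContours(t,0,2)[0],key=cv2.contourArea);Q=np.array([wray(c,p[0],.15)[:2]*1000 for p in cs if p[0][1]>3],np.float32);print("deck",cv2.minAreaRect(Q))
# bowl
b=np.zeros_like(g);b[135:235,470:556]=((g[135:235,470:556]>110)&(hsv[135:235,470:556,1]<60))*255
print("bowl rim pts",[wray(c,p,.052).round(4)[:2].tolist() for p in((480,193),(550,178),(525,146),(512,230))])
# nut height by triangulating top-camera nut centre and wrist nut centre: compare xy at heights
T=ray("top",(302.9,171.6),.222)
for z in(.212,.222,.232):print(z,ray("top",(255+240/5,130+207/5),z)[:2].round(4),wray(c,(374,54),z)[:2].round(4))
E
```

```text
nut ((596.6249389648438, 8.759937286376953), (31.191757202148438, 32.842124938964844), 148.15335083007812) ((596.5464477539062, 8.908369064331055), 16.427858352661133) exp [0.5953 0.0098]
dot [0.60793866 0.00639767 0.222     ] tip [0.49480064 0.02568493 0.1815    ] exp [0.49467166 0.02874563 0.18      ]
deck ((559.9619750976562, 13.171089172363281), (144.13034057617188, 189.8671417236328), 84.41490936279297)
bowl rim pts [[0.466, -0.1732], [0.477, -0.2991], [0.5206, -0.2442], [0.411, -0.2349]]
0.212 [0.5975 0.0089] [0.5969 0.0054]
0.222 [0.5956 0.0094] [0.5953 0.0085]
0.232 [0.5936 0.0099] [0.5938 0.0117]
```

Both views agree, with the nut top at about 0.222 and the shaft at about (0.596, 0.009). Next: flip the toggle.

```bash
python3 drive.py '[[0.001,0,0.04,0,0,0],[0.001,0,0.0635,0,0,0],[0.001,0,0.0635,0,0,0]]' && python3 drive.py '[[0,0.012,0,0,0,0],[0,0.018,0,0,0,0],[0,0.024,0,0,0,0],[0,0.03,0,0,0,0],[0,0.036,0,0,0,0]]' && python3 drive.py '[[0,0,0,0,0,0],[0,0,0,0,0,0]]'
python3 -c "
from h import *
go(G(-.102,.009,.241),gx)
c=cam.camera_info('wrist')
p,d=cam.grab_frame('wrist');cv2.imwrite('pics/w2.png',cv2.resize(p[100:300,200:480],None,fx=2,fy=2))"
```

```text
clock: 2.35
tcp_pos: [0.4964, 0.0631, 0.2375]
orientation: [3.136, -0.153, -0.01]
contact_force: [0.0, -0.9, 0.6]
grip_width: 0.0001
gripper_force: 0.0
clock: 2.85
tcp_pos: [0.4954, 0.0279, 0.2415]
orientation: [3.138, -0.154, 0.003]
contact_force: [-0.4, -0.2, -1.3]
grip_width: -0.0001
gripper_force: 0.0
clock: 3.05
tcp_pos: [0.4949, 0.0281, 0.2406]
orientation: [3.137, -0.155, 0.0]
contact_force: [0.2, 0.8, -0.3]
grip_width: 0.0
gripper_force: 0.2
t 3.05 tcp [0.4949 0.0281 0.2406] tool delta [-0.0003 -0.0006 -0.0004] j [ 0.19  0.29 -0.44  2.02  0.16  0.86 -2.01] tilt [ 0. -0. -1.]
rz -0.0006
```

View pics/w2.png

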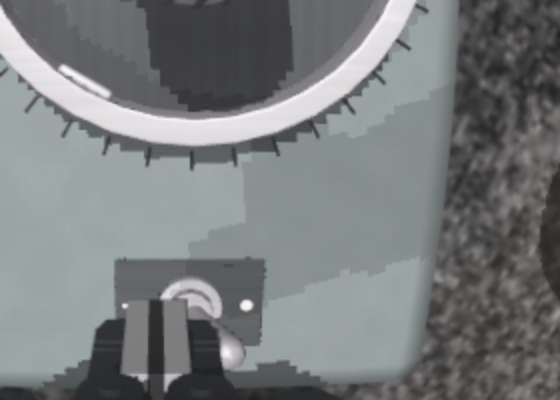

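The crop shows the bat tip at (232,348), leaning right of the fingers, so the toggle is off. I'll back off, go above the nut and wind the wrist back with the fingers open.

```bash
python3 drive.py '[[0,-0.012,0,0,0,0],[0,-0.012,-0.045,0,0,0],[0,-0.012,-0.085,0,0,0],[0.04,0,-0.085,0,0,0]]' && python3 drive.py '[[0.0624,0.0208,0,0,0,0],[0.0624,0.0208,0,0,0,0]]' .085 
for i in 1 2 3 4 5 6; do python3 drive.py '[[0,0,0,0,0,-0.74],[0,0,0,0,0,-0.74],[0,0,0,0,0,-0.74],[0,0,0,0,0,-0.74],[0,0,0,0,0,-0.74]]' | grep -E 'clock|tcp'; done
python3 -c "
from h import *
go([.596,.0093,.269],gx)"
```

```text
clock: 3.5
tcp_pos: [0.5347, 0.029, 0.3317]
orientation: [-3.137, 0.145, -0.013]
contact_force: [1.8, 1.0, -0.4]
grip_width: 0.0003
gripper_force: 0.0
clock: 3.7
tcp_pos: [0.5981, -0.004, 0.3254]
orientation: [3.137, -0.158, 0.003]
contact_force: [-0.7, -0.1, 0.1]
grip_width: 0.0285
gripper_force: 0.0
clock: 4.2
tcp_pos: [0.5947, -0.001, 0.325]
clock: 4.7
tcp_pos: [0.5947, -0.0011, 0.325]
clock: 5.2
tcp_pos: [0.5947, -0.0011, 0.3251]
clock: 5.7
tcp_pos: [0.5947, -0.0012, 0.3251]
clock: 6.2
tcp_pos: [0.5948, -0.0013, 0.3252]
clock: 6.7
tcp_pos: [0.5948, -0.0014, 0.3251]
t 6.7 tcp [ 0.5948 -0.0014  0.3251] tool delta [-0.0104  0.0026  0.0561] j [ 0.78  0.68 -1.33  1.67  0.68  1.34  2.11] tilt [-0.001  0.    -1.   ]
rz -1.837
```

```bash
python3 drive.py '[[-0.0104,0.0026,0,0,0,0],[-0.0104,0.0026,0.02,0,0,0],[-0.0104,0.0026,0.04,0,0,0],[-0.0104,0.0026,0.056,0,0,0],[-0.0104,0.0026,0.056,0,0,0]]'  
python3 -c "
from h import *
go([.596,.0093,.269],gx)
p,d=cam.grab_frame('wrist');cv2.imwrite('pics/w3.png',p)"
```

```text
clock: 7.2
tcp_pos: [0.5948, 0.0076, 0.2658]
orientation: [1.77, -2.589, -0.003]
contact_force: [1.0, 0.2, -0.3]
grip_width: 0.0848
gripper_force: 0.0
t 7.2 tcp [0.5948 0.0076 0.2658] tool delta [-0.002  -0.0005 -0.0032] j [ 0.73  0.73 -1.27  1.73  0.74  1.25  2.05] tilt [-0.005 -0.001 -1.   ]
rz -1.8441
```

View pics/w3.png

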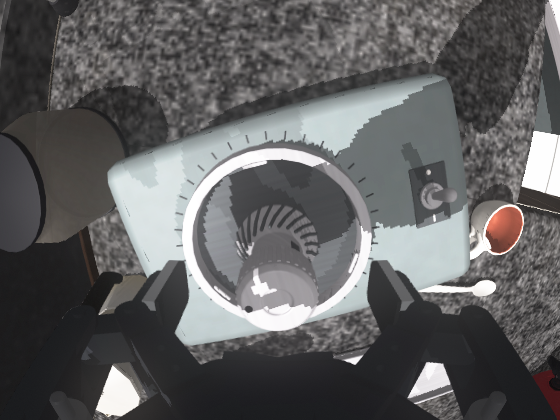

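The view shows the nut at (277,300), centred between the open fingers, with its dot at (250,308). The toggle at (435,195) is off. I'll close the fingers.

```bash
python3 drive.py '[[-0.0005,0,0,0,0,0],[-0.0005,0,0,0,0,0],[-0.0005,0,0,0,0,0],[-0.0005,0,0,0,0,0],[-0.0005,0,0,0,0,0]]' .02 25; python3 drive.py '[[-0.0005,0,0,0,0,0],[-0.0005,0,0,0,0,0],[-0.0005,0,0,0,0,0]]'
python3 -c "
from h import *
go([.596,.0093,.269],gx)"
```

```text
clock: 7.75
tcp_pos: [0.5963, 0.0093, 0.2702]
orientation: [-1.774, 2.592, -0.0]
contact_force: [-2.3, -0.3, 5.2]
grip_width: 0.0357
gripper_force: 24.8
clock: 8.05
tcp_pos: [0.5964, 0.0095, 0.2702]
orientation: [-1.774, 2.593, -0.001]
contact_force: [-4.0, -1.2, 6.6]
grip_width: 0.0357
gripper_force: 24.9
t 8.05 tcp [0.5964 0.0095 0.2702] tool delta [0.0003 0.0003 0.0012] j [ 0.73  0.73 -1.27  1.73  0.74  1.26  2.05] tilt [ 0. -0. -1.]
rz -1.8433
```

```bash
python3 drive.py '[[0,0,-0.0009,0,0,0.7],[0,0,-0.0009,0,0,0.7],[0,0,-0.0009,0,0,0.7],[0,0,-0.0009,0,0,0.7],[0,0,-0.0009,0,0,0.7]]' && python3 drive.py '[[0,0,-0.0009,0,0,0.7],[0,0,-0.0009,0,0,0.7],[0,0,-0.0009,0,0,0.7],[0,0,-0.0009,0,0,0.7],[0,0,-0.0009,0,0,0.7]]'
python3 -c "
from h import *
go([.596,.0093,.269],gx)
c=cam.camera_info('wrist');np.savez('pics/w4.npz',**{k:np.array(c[k]) for k in('camera_matrix','R','t')})
p,d=cam.grab_frame('wrist');cv2.imwrite('pics/w4.png',cv2.resize(p[220:360,180:380],None,fx=3,fy=3))"
```

```text
clock: 8.55
tcp_pos: [0.5966, 0.0092, 0.2703]
orientation: [-0.769, 3.046, -0.001]
contact_force: [0.4, 0.2, -0.5]
grip_width: 0.0354
gripper_force: 25.2
clock: 9.05
tcp_pos: [0.5964, 0.0091, 0.271]
orientation: [-0.322, -3.125, 0.001]
contact_force: [-0.2, -0.6, -1.0]
grip_width: 0.0358
gripper_force: 25.2
t 9.05 tcp [0.5964 0.0091 0.271 ] tool delta [0.0004 0.0002 0.002 ] j [ 0.58  0.56 -0.97  1.74  0.51  1.12  0.82] tilt [-0.    -0.001 -1.   ]
rz 3.0342
```

View pics/w4.png

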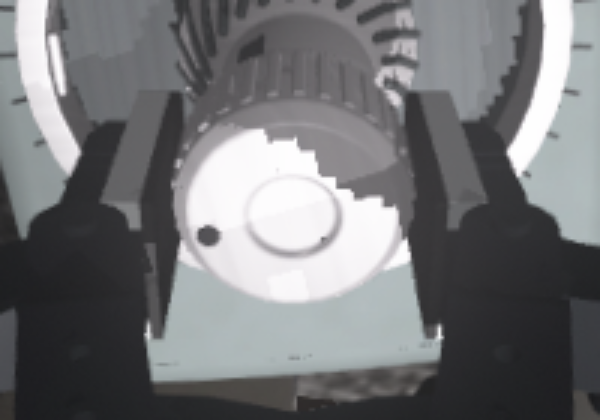

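The dot is still at about (250,299), the same place in the gripper as before, so the nut turns with it without slipping. I'll keep unscrewing.

```bash
for i in 1 2 3 4 5; do python3 drive.py '[[0,0,-0.0009,0,0,0.7],[0,0,-0.0009,0,0,0.7],[0,0,-0.0009,0,0,0.7],[0,0,-0.0009,0,0,0.7],[0,0,-0.0009,0,0,0.7]]' | grep -E 'clock|tcp|contact|width'; done
python3 -c "
from h import *
go([.596,.0093,.32],gx)"
```

```text
clock: 9.6
tcp_pos: [0.5963, 0.009, 0.2718]
contact_force: [-0.8, -0.5, -0.0]
grip_width: 0.0353
clock: 10.1
tcp_pos: [0.5962, 0.009, 0.2727]
contact_force: [-1.1, -0.9, 0.8]
grip_width: 0.0355
clock: 10.6
tcp_pos: [0.5961, 0.0092, 0.2736]
contact_force: [-1.4, -0.7, 1.0]
grip_width: 0.0354
clock: 11.1
tcp_pos: [0.596, 0.0093, 0.2745]
contact_force: [-1.6, -0.5, 0.8]
grip_width: 0.0357
clock: 11.6
tcp_pos: [0.5961, 0.0095, 0.2753]
contact_force: [-1.1, -0.1, 0.7]
grip_width: 0.0358
t 11.6 tcp [0.5961 0.0095 0.2753] tool delta [-0.      0.0003 -0.0447] j [ 0.06  0.39 -0.23  1.77  0.1   1.   -2.34] tilt [-0.001 -0.    -1.   ]
rz -0.4629
```

```bash
python3 drive.py '[[0,0,-0.004,0,0,0],[0,0,-0.01,0,0,0],[0,0,-0.02,0,0,0],[0,0,-0.04,0,0,0],[0,0,-0.06,0,0,0]]'
python3 -c "
from h import *
go([.4655,-.2415,.33],gx)"
```

```text
clock: 12.1
tcp_pos: [0.5965, 0.0093, 0.3369]
orientation: [-3.021, 0.863, 0.0]
contact_force: [0.6, 0.9, -1.4]
grip_width: 0.0353
gripper_force: 25.2
t 12.1 tcp [0.5965 0.0093 0.3369] tool delta [0.0212 0.2821 0.0069] j [ 0.06  0.33 -0.23  1.7   0.08  1.12 -2.32] tilt [-0.  0. -1.]
rz -0.4581
```

```bash
python3 drive.py '[[0.0212,0.2821,0,0,0,-0.7],[0.0212,0.2,0,0,0,-0.7],[0.0212,0.2,0,0,0,-0.7],[0.0212,0.2,0,0,0,-0.7],[0.0212,0.2,0,0,0,-0.7]]'
python3 -c "
from h import *
go([.4655,-.2415,.33],gx)
W=cloud('top',np.load('pics/top0.npy')).reshape(-1,3);W=W[(W[:,2]>.08)&(W[:,2]<.6)&(W[:,0]<.65)&(W[:,0]>.3)]
d=np.hypot(W[:,0]-.4655,W[:,1]+.2415);k=d<.25;print(W[k][np.argsort(d[k])][:200:20].round(3),d[k].min())"
```

```text
clock: 12.6
tcp_pos: [0.506, -0.1772, 0.3366]
orientation: [3.131, 0.223, -0.001]
contact_force: [0.7, 0.1, -1.1]
grip_width: 0.0355
gripper_force: 25.3
t 12.6 tcp [ 0.506  -0.1772  0.3366] tool delta [-0.0492  0.0579  0.0068] j [ 0.44  0.23 -0.25  1.84  0.07  1.08 -1.27] tilt [-0.    -0.003 -1.   ]
rz 0.24
[[ 0.48  -0.42   0.266]
 [ 0.488 -0.424  0.263]
 [ 0.492 -0.426  0.265]
 [ 0.479 -0.429  0.277]
 [ 0.49  -0.43   0.292]
 [ 0.491 -0.431  0.3  ]
 [ 0.47  -0.049  0.146]
 [ 0.483 -0.434  0.307]
 [ 0.498 -0.049  0.147]
 [ 0.481 -0.437  0.307]] 0.17910248961600025
```

```bash
python3 drive.py '[[-0.0492,0.0579,0,0,0,0],[-0.0492,0.0579,0,0,0,0],[-0.0492,0.0579,0.04,0,0,0],[-0.0492,0.0579,0.09,0,0,0],[-0.0492,0.0579,0.13,0,0,0]]' | grep tcp; python3 drive.py '[[0,0,0.05,0,0,0],[0,0,0.09,0,0,0],[0,0,0.11,0,0,0],[0,0,0.114,0,0,0],[0,0,0.114,0,0,0]]' 
python3 -c "
from h import *
go([.4655,-.2415,.08],gx)"
```

```text
tcp_pos: [0.4678, -0.2362, 0.2049]
clock: 13.6
tcp_pos: [0.4685, -0.2362, 0.0922]
orientation: [3.133, 0.224, 0.0]
contact_force: [0.7, -0.1, -0.5]
grip_width: 0.0352
gripper_force: 25.6
t 13.6 tcp [ 0.4685 -0.2362  0.0922] tool delta [-0.0037  0.0048  0.0122] j [ 0.49  0.54 -0.17  2.05  0.17  0.56 -1.23] tilt [ 0. -0. -1.]
rz 0.2406
```

```bash
python3 drive.py '[[-0.0037,0.0048,0,0,0,0],[-0.0037,0.0048,0.005,0,0,0],[-0.0037,0.0048,0.008,0,0,0],[-0.0037,0.0048,0.01,0,0,0],[-0.0037,0.0048,0.01,0,0,0]]' ;python3 drive.py '[[0,0,0.001,0,0,0],[0,0,0.002,0,0,0],[0,0,0.003,0,0,0],[0,0,0.003,0,0,0]]'
```

```text
clock: 14.1
tcp_pos: [0.4652, -0.2414, 0.0819]
orientation: [3.133, 0.222, 0.001]
contact_force: [-1.0, -0.6, 1.5]
grip_width: 0.0357
gripper_force: 27.4
clock: 14.5
tcp_pos: [0.4655, -0.2421, 0.08]
orientation: [3.132, 0.221, 0.002]
contact_force: [-3.0, -2.1, 13.2]
grip_width: 0.0357
gripper_force: 35.7
```

The nut or fingertips are on the bowl floor, so I'll release gently and rise.

```bash
python3 drive.py '[[0,0,-0.0015,0,0,0],[0,0,-0.0015,0,0,0],[0,0,-0.0015,0,0,0]]' .046; python3 drive.py '[[0,0,0,0,0,0],[0,0,-0.01,0,0,0],[0,0,-0.04,0,0,0],[0,0,-0.09,0,0,0],[0,0,-0.14,0,0,0]]'
python3 -c "
from h import *
go([.596,.0093,.33],gx)
p,d=cam.grab_frame('wrist');cv2.imwrite('pics/w5.png',p)"
```

```text
clock: 14.8
tcp_pos: [0.4651, -0.241, 0.0802]
orientation: [3.134, 0.223, 0.0]
contact_force: [0.1, -1.4, 1.7]
grip_width: 0.0388
gripper_force: 22.2
clock: 15.3
tcp_pos: [0.4645, -0.2403, 0.2217]
orientation: [-3.132, -0.224, 0.002]
contact_force: [1.2, -0.7, -0.9]
grip_width: 0.0461
gripper_force: 0.0
t 15.3 tcp [ 0.4645 -0.2403  0.2217] tool delta [ 0.1655 -0.2285 -0.1082] j [ 0.54  0.34 -0.22  1.98  0.1   0.83 -1.16] tilt [-0.002  0.001 -1.   ]
rz 0.2406
```

View pics/w5.png

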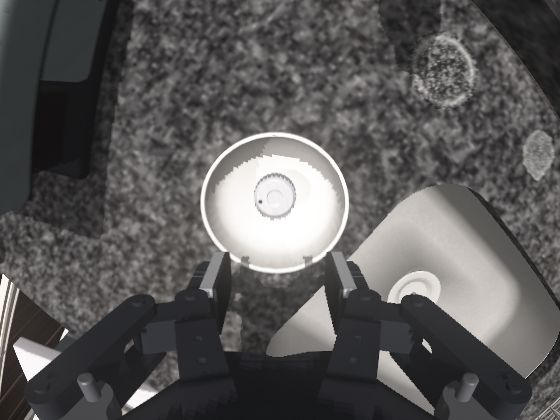

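The view shows the nut upright in the middle of the bowl at (275,197). Now for the burr.

```bash
python3 drive.py '[[0,0,-0.05,0,0,0],[0,0,-0.1,0,0,0],[0.04,-0.05,-0.108,0,0,0],[0.08,-0.1,-0.108,0,0,0],[0.11,-0.14,-0.108,0,0,0]]' .085|grep tcp; python3 drive.py '[[0.0555,-0.0885,0,0,0,0.24],[0.0555,-0.0885,0,0,0,0.24],[0.0555,-0.0885,0,0,0,0.24],[0.0555,-0.0885,0,0,0,0.24]]'
python3 -c "
from h import *
go([.596,.0093,.249],gx)"
```

```text
tcp_pos: [0.5408, -0.1102, 0.3295]
clock: 16.25
tcp_pos: [0.5827, -0.0132, 0.3281]
orientation: [-3.137, 0.145, 0.0]
contact_force: [0.6, -1.2, -0.3]
grip_width: 0.085
gripper_force: 0.0
t 16.25 tcp [ 0.5827 -0.0132  0.3281] tool delta [ 0.0112 -0.0236  0.0791] j [ 0.16  0.32 -0.31  1.74  0.11  1.1  -1.84] tilt [-0.     0.001 -1.   ]
rz 0.0058
```

```bash
python3 drive.py '[[0.0112,-0.0236,0,0,0,0],[0.0112,-0.0236,0,0,0,0],[0.0112,-0.0236,0.04,0,0,0],[0.0112,-0.0236,0.07,0,0,0],[0.0112,-0.0236,0.079,0,0,0]]'|grep tcp; python3 drive.py '[[0,0,0,0,0,0],[0,0,0,0,0,0],[0,0,0,0,0,0]]'
python3 -c "
from h import *
go([.596,.0093,.249],gx)"
```

```text
tcp_pos: [0.5937, 0.0035, 0.2459]
clock: 17.05
tcp_pos: [0.597, 0.0059, 0.2509]
orientation: [-3.138, 0.155, -0.005]
contact_force: [-0.0, -0.5, -0.2]
grip_width: 0.0851
gripper_force: 0.0
t 17.05 tcp [0.597  0.0059 0.2509] tool delta [-0.0013 -0.0033  0.0019] j [ 0.12  0.42 -0.31  1.79  0.15  0.95 -1.92] tilt [ 0.003  0.    -1.   ]
rz -0.0006
```

```bash
python3 drive.py '[[-0.001,-0.0033,0.001,0,0,0],[-0.001,-0.0033,0.001,0,0,0]]'|grep tcp; python3 drive.py '[[0,0,0,0,0,0],[0,0,0,0,0,0],[0,0,0,0,0,0],[0,0,0,0,0,0],[0,0,0,0,0,0]]' .015 40;  python3 drive.py '[[0,0,0,0,0,0],[0,0,0,0,0,0],[0,0,0,0,0,0]]'
python3 -c "
from h import *
go([.596,.0093,.249],gx)"
```

```text
tcp_pos: [0.5956, 0.0103, 0.2487]
clock: 17.75
tcp_pos: [0.5954, 0.0095, 0.2481]
orientation: [3.138, -0.154, 0.0]
contact_force: [0.0, -0.4, 1.4]
grip_width: 0.0269
gripper_force: 39.3
clock: 18.05
tcp_pos: [0.5954, 0.0095, 0.2481]
orientation: [3.138, -0.154, 0.0]
contact_force: [-0.5, 0.7, 2.5]
grip_width: 0.0268
gripper_force: 39.4
t 18.05 tcp [0.5954 0.0095 0.2481] tool delta [ 0.0006  0.0001 -0.0009] j [ 0.12  0.42 -0.31  1.79  0.15  0.95 -1.92] tilt [ 0. -0. -1.]
rz -0.0002
```

```bash
python3 drive.py '[[0,0,-0.008,0,0,0],[0,0,-0.025,0,0,0],[0,0,-0.05,0,0,0],[0,0,-0.08,0,0,0],[0,0,-0.1,0,0,0]]';python3 drive.py '[[0,0,0,0,0,0],[0,0,0,0,0,0]]'
python3 -c "
from h import *
go([.4595,.360,.345],[np.cos(-.138),np.sin(-.138)])
p,d=cam.grab_frame('wrist');cv2.imwrite('pics/w6.png',p)"
```

```text
clock: 18.55
tcp_pos: [0.5956, 0.0096, 0.35]
orientation: [-3.138, 0.154, -0.002]
contact_force: [1.6, 0.9, -2.1]
grip_width: 0.0268
gripper_force: 39.7
clock: 18.75
tcp_pos: [0.5951, 0.0095, 0.3474]
orientation: [3.138, -0.154, -0.001]
contact_force: [0.1, 0.4, -2.7]
grip_width: 0.0266
gripper_force: 39.7
t 18.75 tcp [0.5951 0.0095 0.3474] tool delta [-0.1693 -0.3356  0.0024] j [ 0.13  0.33 -0.32  1.68  0.11  1.15 -1.89] tilt [-0. -0. -1.]
rz 0.0398
```

View pics/w6.png

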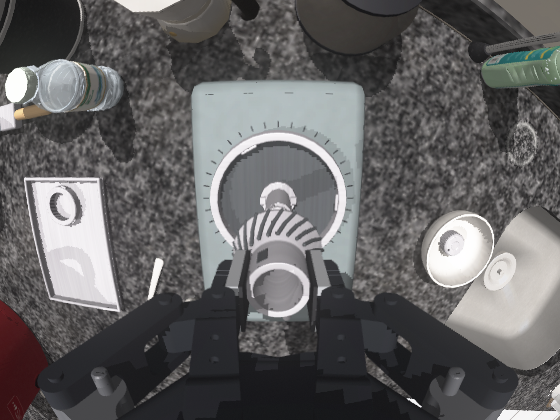

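The view shows the burr upright in the gripper at (278,285) and clear of the shaft at (278,195), with the nut still in the bowl. I'll move to the tray.

```bash
python3 drive.py '[[-0.11,-0.22,0,0,0,0],[-0.11,-0.22,0,0,0,0],[-0.11,-0.22,0,0,0,0],[-0.11,-0.22,0,0,0,0],[-0.11,-0.22,0,0,0,0]]'|grep tcp; python3 drive.py '[[-0.0593,-0.1156,0,0,0,-0.4],[-0.0593,-0.1156,0,0,0,-0.4],[-0.0593,-0.1156,0,0,0,-0.4],[-0.0593,-0.1156,0.05,0,0,-0.4],[-0.0593,-0.1156,0.09,0,0,-0.4]]'
python3 -c "
from h import *
go([.4595,.360,.12],[np.cos(-.138),np.sin(-.138)])"
```

```text
tcp_pos: [0.5056, 0.2409, 0.3462]
clock: 19.8
tcp_pos: [0.4583, 0.3609, 0.2553]
orientation: [3.105, 0.477, -0.002]
contact_force: [0.6, -0.9, -3.0]
grip_width: 0.0266
gripper_force: 39.8
t 19.8 tcp [0.4583 0.3609 0.2553] tool delta [0.0011 0.0012 0.1353] j [-0.36  0.43 -0.54  1.8   0.26  0.98 -2.27] tilt [-0.001 -0.    -1.   ]
rz 0.4429
```

```bash
python3 drive.py '[[0.001,0.001,0.05,0,0,0],[0.001,0.001,0.09,0,0,0],[0.001,0.001,0.125,0,0,0],[0.001,0.001,0.14,0,0,0],[0.001,0.001,0.147,0,0,0]]'|grep tcp; python3 drive.py '[[0,0,0,0,0,0],[0,0,0.003,0,0,0],[0,0,0.006,0,0,0],[0,0,0.009,0,0,0],[0,0,0.009,0,0,0]]'; python3 drive.py '[[0,0,0.001,0,0,0],[0,0,0.002,0,0,0],[0,0,0.003,0,0,0],[0,0,0.003,0,0,0]]'
```

```text
tcp_pos: [0.46, 0.3586, 0.1087]
clock: 20.8
tcp_pos: [0.4612, 0.3594, 0.1021]
orientation: [-3.106, -0.472, -0.001]
contact_force: [-0.6, 0.1, -1.9]
grip_width: 0.027
gripper_force: 39.8
clock: 21.2
tcp_pos: [0.461, 0.3594, 0.0988]
orientation: [3.106, 0.472, -0.0]
contact_force: [0.0, 0.4, -1.9]
grip_width: 0.027
gripper_force: 39.8
```

```bash
python3 drive.py '[[0,0,0.001,0,0,0],[0,0,0.002,0,0,0],[0,0,0.003,0,0,0],[0,0,0.003,0,0,0]]'|grep -E 'tcp|contact'; python3 drive.py '[[0,0,0.0005,0,0,0],[0,0,0.001,0,0,0],[0,0,0.0015,0,0,0],[0,0,0.0015,0,0,0]]'|grep -E 'tcp|contact'
```

```text
tcp_pos: [0.461, 0.3593, 0.0958]
contact_force: [-0.7, 0.1, -2.4]
tcp_pos: [0.4611, 0.3595, 0.0947]
contact_force: [-0.3, -0.8, 0.2]
```

```bash
python3 drive.py '[[0,0,0.0005,0,0,0],[0,0,0.0005,0,0,0]]'|grep -E 'tcp|contact'; python3 drive.py '[[0,0,0,0,0,0],[0,0,0,0,0,0],[0,0,0,0,0,0],[0,0,0,0,0,0]]' .045; python3 drive.py '[[0,0,-0.02,0,0,0],[0,0,-0.05,0,0,0],[0,0,-0.1,0,0,0],[0,0,-0.15,0,0,0],[0,0,-0.18,0,0,0]]'
python3 -c "
from h import *
c=cam.camera_info('wrist');np.savez('pics/w7.npz',**{k:np.array(c[k]) for k in('camera_matrix','R','t')})
p,d=cam.grab_frame('wrist');cv2.imwrite('pics/w7.png',p)
t,td=cam.grab_frame('top');cv2.imwrite('pics/top1.png',t)
b=cv2.absdiff(t,cv2.imread('pics/top0.png')).max(2)
W=cloud('top',td)[195:250,160:215].reshape(-1,3);k=W[W[:,2]>.042];print('burr top',k.mean(0),k[:,2].max(),len(k))"
```

```text
tcp_pos: [0.4611, 0.3596, 0.0946]
contact_force: [-1.5, -1.4, 5.7]
clock: 22.6
tcp_pos: [0.4611, 0.3595, 0.0939]
orientation: [-3.106, -0.472, 0.0]
contact_force: [0.2, 0.4, -0.3]
grip_width: 0.0449
gripper_force: 0.0
clock: 23.1
tcp_pos: [0.4616, 0.3604, 0.278]
orientation: [-3.103, -0.472, -0.006]
contact_force: [0.7, 0.0, -0.3]
grip_width: 0.0448
gripper_force: 0.0
burr top [0.42509657 0.24999992 0.57006971] 0.6759155299648384 1281
```

View pics/w7.png

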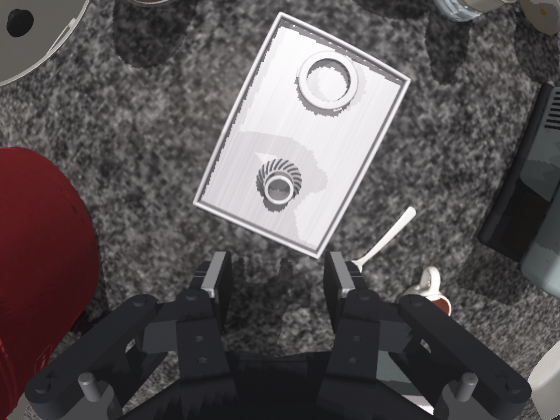

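The view shows the burr standing neck up on the tray floor at (280,187). The ring at (327,82), the spoon and the cup haven't moved. I'm handing in.

```bash
python3 drive.py '[[0,0,0,0,0,0],[0,0,0,0,0,0],[0,0,0,0,0,0]]'|head -1; python3 -c "
from bench import r, cam
print(r.hand_in())"
```

```text
clock: 23.5
the job is handed in; nothing more can be done
None
```

I've handed the job in after about 23.5 s on the robot clock: the toggle is off, the nut is in the bowl, and the cone burr stands neck up in the tray with the cup, spoon and ring burr untouched as far as the pictures show; the hand-in gave no verdict.

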